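# Zero the bench press on the slab and back off three clicks

### The job

Turn the knob on top of the bench press clockwise until you feel its foot come down on the slab lying beneath it, without pressing hard, then turn the knob back exactly three clicks and let go. The slab stays where it lies, and nothing else on the bench is disturbed.

Things in the scene. Friction and masses are not known exactly. Their poses are not given: they have to be found in the camera images.
- knob_center (a point): middle of the press knob, on its upright axis: a black ribbed round knob, 53 mm across, 40 mm tall, reaching 17 mm above this point and 23 mm below; the point does not turn with it. Clockwise seen from above lowers the foot, anticlockwise raises it. 12 clicks a turn (30 degrees each), 4 mm of foot travel a click. It starts in a click-stop, 1 to 7 clicks above the slab; it has a hard upper end one or more clicks above its start
- click_stop (a point): centre of the flat top of the press head, 28 mm below the knob's middle; the click-stops are inside. Turning from one stop to the next resists with up to 0.09 Nm at a quarter click (plus about 0.01 Nm friction), then from half a click pulls the knob on. Let go, the knob settles in the nearest stop
- foot_face (a point): centre of the flat underside of the press foot, a steel disc 44 mm across, 10 mm thick, straight below the knob, moving only up and down. It is sprung: 10 N a mm once on the slab, felt at the knob as 0.0076 Nm a newton, so the knob is still held back by about 0.2 Nm a full click past the last free stop, where it would else be free
- foot: the same steel foot disc; origin at the centre of its underside. It meets the slab about a third of a click past a stop; let go there, the knob springs back to that stop, and the three clicks back are counted from it
- press: grey bench press, 157 mm tall to the head's top, fixed to the mat. Its origin lies on the knob and foot axis, at mat level; z is up; the post (40 mm square) stands 120 mm along its own +y and the head (50 mm wide) runs from it to the knob. Under the head it is open on the other sides
- slab_a: flat rectangular slab, 120 x 70 mm (its x by y), 12 to 28 mm thick (the three differ in thickness and material), lying flat on the mat; origin at the centre of its underside. One of the three slabs lies under the press foot with its centre within about 10 mm of the foot's axis; the other two are only lying about
- slab_b: flat rectangular slab, 120 x 70 mm (its x by y), 12 to 28 mm thick (the three differ in thickness and material), lying flat on the mat; origin at the centre of its underside. One of the three slabs lies under the press foot with its centre within about 10 mm of the foot's axis; the other two are only lying about
- slab_c: flat rectangular slab, 120 x 70 mm (its x by y), 12 to 28 mm thick (the three differ in thickness and material), lying flat on the mat; origin at the centre of its underside. One of the three slabs lies under the press foot with its centre within about 10 mm of the foot's axis; the other two are only lying about
- mallet: mallet lying down, white head 62 mm across and 92 mm long along its y, wooden handle 145 mm towards its -x; origin under the head. Leave alone
- spray_can: green plastic can, 84 mm across, 145 mm tall with a bent spout; origin under its centre. Leave alone
- glue_jar: white jar, 64 mm across, 75 mm tall; origin under its centre. Leave alone
- paddle: wooden paddle, 220 x 45 x 6 mm, lying along its x. Leave alone
- steel_rule: steel rule, 200 x 30 x 4 mm, lying along its x. Leave alone
Not all that is in view belongs to the job. Of the things shaped like the press, the grey one is meant.

How it is judged:
By the outcome, as a careful person would: the job done as asked, in the order asked, and still so for the second after the job is handed in, with the robot touching nothing.
It also fails if it takes over 64 s, if anything falls off the work surface, if the arm or the gripper's body presses on something with over 40 N, if the wrist force passes 120 N, or if a joint passes its speed limit or range.

### The arm

A 7-joint arm with a two-finger parallel gripper is mounted at the origin on the work surface. World frame = base frame: x ahead of the robot, y to its left, z up, the work surface at z = 0. Lengths are in mm, angles in rad, forces in N, time in s.
With the tool pointing down it reaches from about 425 to 825 mm from the base axis. Payload 3.6 kg.
Tool frame: the origin (TCP) lies midway between the tips of the shut fingers; the grasp point (between the pads) lies 19 mm behind it; z points along the fingers, y is the line along which they close (so a half turn about z gives the same grasp; the last joint's range is limited). The gripper opens to 85 mm and grips with 20 to 120 N. Pads are 22 mm wide; open, the fingers measure 114 mm over their backs; the gripper's body (76 mm by 85 mm) begins 54 mm behind the grasp point. The pads swing forward as they close: fully open they stand 13 mm farther back than shut.
Start: joints at [1.179, 0.615, -0.013, 1.423, 0.008, 1.103, -0.04], TCP at [231.905, -607.193, 231.297] pointing down, gripper open.
Joint ranges: [-3.12, 3.12], [-0.3, 2.06], [-1.34, 1.32], [0.26, 2.42], [-1.36, 4.5], [0.01, 1.98], [-2.84, 2.84]. Speed limits (rad/s): [2.79, 2.79, 3.14, 3.14, 3.14, 3.14, 3.14].

### API

Orientations are given as a rotation vector (axis times angle).
In Python, from workcell import * gives the robot as it stands.
- The arm moves only by the tool jog_arm, never from a script. Its argument "series" is one flat list of numbers, 7 for each row, row after row: the opening, from 0 (shut) to 1 (fully open), then the shift along the tool's x, y, z in cm, then the turn, a rotation vector about the tool's x, y, z in rad. A call has 1 to 20 rows; each row shifts and turns the commanded pose from where the row before left it, along the tool's axes as they then stand; what a row does not reach is not made up. A row lasts 1/8 s, in which the tool goes at most 62.5 mm and 10.7 degrees, less where a joint would pass 70% of its speed; a pose out of reach is approached as far as the arm can. A call is refused whole if a number of a shift passes 6.25 or a number of a turn 0.188, either way. A call with a gripper value outside its range is refused whole. The fingers move at their own pace and stop on an object; "squeeze" is the grip in N (left out, the last holds). Time passes only in rows, so rows that do not move let the fingers close. It gives the time, the measured TCP pose, the force, the opening and the grip force at its end, in the units of the state.
- sense(): the state, without advancing time (a new reading comes with each control period).
- snapshot(name): name is "side" or "top"; returns (picture, depth): 480x640x3 uint8, blue, green, red; 480x640 float32, mm along the optical axis (not along the pixel's ray), 0 where there is no reading.
- camera_model(name): a dict with "K" (3x3 intrinsics, pixels), "R" (3x3) and "t" (3): a world point X has camera coordinates R X + t. Camera axes: x right, y down, z forward; pixel columns grow to the right and rows downward; lengths in mm; the calibration is good to about 2 mm. A picture is of the moment at which its call begins. camera_model takes no time and is no camera call.
- sign_off(): hands the job in; it is judged then, once.
The state is a dict: "time": time; "qpos": joint angles; "qd": joint speeds; "joint_torque": joint torques, N m; "position": TCP position; "eef_rot": TCP orientation; "wrist_force": force on the tool from outside, world axes, zero at the start; "ft_torque": the same for the moment, N m; "opening": opening from 0.0 (shut) to 1.0 (fully open); "finger_force": force on a finger pad.
Only numpy, scipy, OpenCV 4.12 (cv2) and the standard library are available. Lean on these libraries where they do the work, as an engineer would, in place of code of your own. Each camera call takes 0.05 s, during which the arm holds its last target. There are 200 camera calls.

## Working session

There is one attempt and no reset: what is moved stays moved. The work goes in short steps, Python scripts to look and compute and a tool call to move; the robot and the scene stay as the last step left them, time stands still between calls to the robot, and variables do not carry over. Pictures are saved under pics/ and viewed, at most 10 in all, crops included, and the job is handed in when it is done.

Besides the shell and the picture viewer there is one more tool, called after ">>>" by a JSON object that holds its "name" and its "arguments", one argument or row to a line. jog_arm: Moves the arm, as the interface text tells. Its arguments: {"type":"object","properties":{"series":{"type":"array","items":{"type":"number"}},"squeeze":{"type":"number"}},"required":["series"]}

```bash
ls; mkdir -p pics; python3 - <<'E'
from workcell import *
import cv2,numpy as np
s=sense();print(s)
for n in("side","top"):
    p,d=snapshot(n);cv2.imwrite(f"pics/{n}0.png",p);np.save(f"{n}0.npy",d)
    m=camera_model(n);print(n,m)
E
```

```text
pics
{'time': 0.0, 'qpos': array([ 1.17949705,  0.61592516, -0.01263313,  1.42492273,  0.00810674,
        1.10339722, -0.04036194]), 'qd': array([-0.00208287,  0.00092599, -0.00078285, -0.00078096, -0.00030039,
       -0.00199897,  0.00165694]), 'joint_torque': array([ 4.02158475e-04, -4.69203508e+01,  2.59121452e-01, -1.71028501e+01,
        9.87996580e-03,  9.57694865e-03,  3.12946916e-06]), 'position': array([ 231.63374082, -606.49716128,  230.12634968]), 'eef_rot': array([-3.08693265e+00, -5.69577751e-01,  7.94286325e-04]), 'wrist_force': array([-1.13183833,  0.01348524,  0.60190622]), 'ft_torque': array([ 0.00080478,  0.00648876, -0.04550786]), 'finger_force': 0.0, 'opening': 1.0027415587211728}
side {'K': array([[606.46497863,   0.        , 320.12705243],
       [  0.        , 606.46497863, 245.93288757],
       [  0.        ,   0.        ,   1.        ]]), 'R': array([[-0.67811872, -0.73489583, -0.00911677],
       [-0.42730023,  0.40431948, -0.80866574],
       [ 0.59797117, -0.54447577, -0.58819777]]), 't': array([ 302.01270143,  316.34239141, 1347.5478545 ])}
top {'K': array([[551.21944614,   0.        , 326.51532912],
       [  0.        , 551.21944614, 249.23756873],
       [  0.        ,   0.        ,   1.        ]]), 'R': array([[-0.01210512, -0.99975322,  0.01862721],
       [-0.99345532,  0.00990874, -0.11379079],
       [ 0.11357814, -0.01988275, -0.9933301 ]]), 't': array([ -17.79330173,  464.67649452, 1374.43761096])}
```

View pics/side0.png

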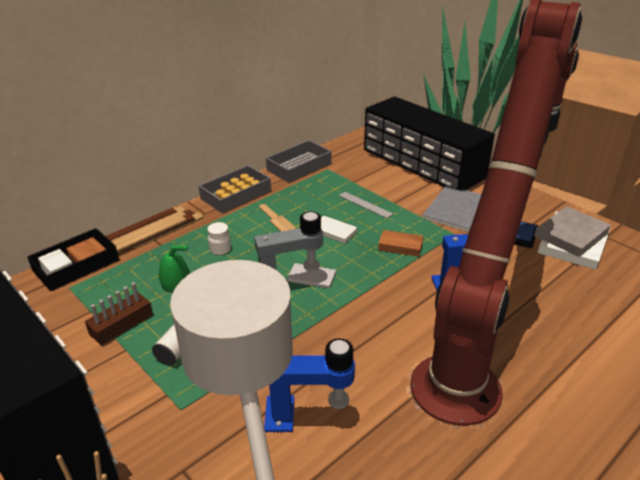

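View pics/top0.png

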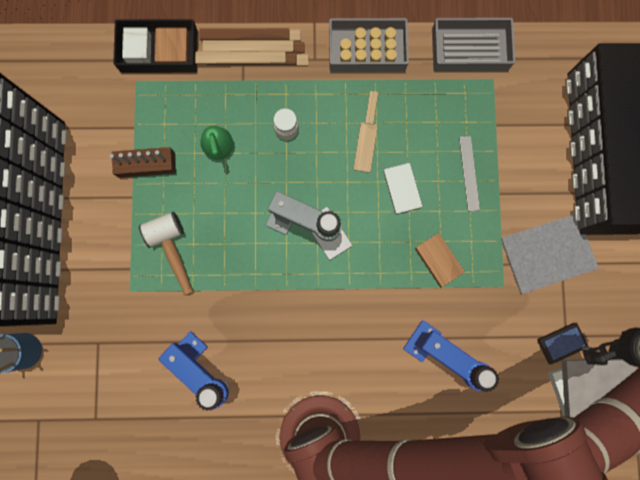

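The top view has the grey press's knob at about (328,224), and the side view has it at (311,220). One slab lies under its foot, and the blue presses are decoys. Next I'll measure the knob axis.

```bash
cat > h.py <<'E'
import numpy as np
from workcell import *
def world(n,u,v,d):
    m=camera_model(n);r=np.linalg.inv(m["K"])@[u,v,1]
    return m["R"].T@(r*d-m["t"])
def cloud(n,d):
    m=camera_model(n);v,u=np.mgrid[:480,:640]
    P=np.stack([u,v,np.ones_like(u)],-1)@np.linalg.inv(m["K"]).T*d[...,None]
    return (P-m["t"])@m["R"]
E
python3 - <<'E'
from h import *
import cv2
for n,(u,v) in (("top",(328,224)),("side",(311,222))):
    d=np.load(n+"0.npy");W=cloud(n,d)
    sl=np.s_[v-25:v+25,u-25:u+25]
    Q=W[sl].reshape(-1,3);Q=Q[d[sl].ravel()>0]
    T=Q[(Q[:,2]>194)&(Q[:,2]<212)]
    c,r=cv2.minEnclosingCircle(T[:,:2].astype(np.float32))
    print(n,len(T),T.mean(0),np.median(T[:,2]),c,r,T.min(0),T.max(0))
    H=W[v-40:v+40,u-80:u+20].reshape(-1,3);H=H[(H[:,2]>150)&(H[:,2]<160)]
    print(" head",len(H),H.mean(0),np.median(H[:,2]))
    if len(H):
        vx,vy,x,y=cv2.fitLine(H[:,:2].astype(np.float32),cv2.DIST_HUBER,0,.1,.1).ravel();print(vx,vy,x,y)
p=cv2.imread("pics/side0.png");cv2.imwrite("pics/crop.png",cv2.resize(p[195:305,240:350],None,fx=5,fy=5,interpolation=cv2.INTER_CUBIC))
s=[sense()["ft_torque"] for _ in range(3)];print(s)
E
```

```text
top 448 [503.39664291 -24.12571667 205.05240672] 205.1795503750683 (504.50164794921875, -24.400379180908203) 27.84857749938965 [477.22122428 -50.57573317 194.52677112] [531.16400242   3.35372663 211.16543922]
 head 637 [533.60519855  45.39045327 157.73218378] 158.15665008983922
0.52854997 0.8489022 532.48346 46.864357
side 270 [499.8063277  -18.9155927  204.81392473] 205.76029958035383 (506.3570861816406, -20.14544677734375) 33.71052551269531 [475.38648038 -49.4095343  194.01792362] [534.58092299   8.64648317 211.72835184]
 head 339 [517.6121629   40.90826997 156.19344161] 156.8729974264031
0.4673811 0.884056 511.0994 39.478264
[array([ 0.05282478,  0.01951114, -0.01420761]), array([ 0.05282478,  0.01951114, -0.01420761]), array([ 0.05282478,  0.01951114, -0.01420761])]
```

View pics/crop.png

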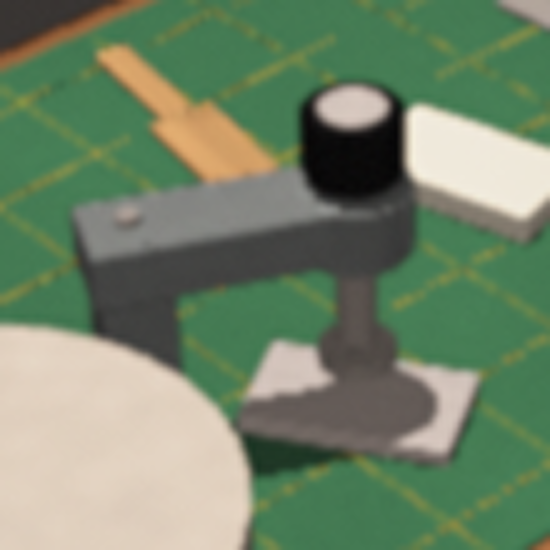

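The crop shows the knob's pale cap at crop (352,107), which is side pixel (310.2,216.2). The foot hangs at crop y≈365, not far above the pale slab. I'll intersect the cap rays with z=202.

```bash
python3 - <<'E'
from h import *
import cv2
def at(n,u,v,z):
    m=camera_model(n);c=-m["R"].T@m["t"];r=m["R"].T@np.linalg.inv(m["K"])@[u,v,1];return c+r*(z-c[2])/r[2]
for n,(u,v) in (("top",(328,224)),("side",(310,216))):
    g=cv2.imread(f"pics/{n}0.png",0);b=((g>120)*1).astype(np.uint8)[v-8:v+9,u-10:u+11]
    k,l,st,ce=cv2.connectedComponentsWithStats(b);i=l[8,10];c=ce[i]+[u-10,v-8];print(n,c,st[i],at(n,*c,202))
s=sense();from scipy.spatial.transform import Rotation as R
print(R.from_rotvec(s["eef_rot"]).as_matrix().round(3))
E
```

```text
top [328.2037037  222.51851852] [  2   0  17  15 216] [504.45196561 -23.91518973 202.        ]
side [310.08510638 215.76595745] [ 3  4 15  9 94] [511.46293972 -28.56763371 202.        ]
[[ 0.934  0.357 -0.001]
 [ 0.357 -0.934  0.002]
 [ 0.    -0.002 -1.   ]]
```

>>> {"name": "jog_arm", "arguments": {
  "series": [1, 3.56, -3.43, -0.4, 0, 0, 0, 1, 3.56, -3.43, -0.4, 0, 0, 0, 1, 3.56, -3.43, -0.4, 0, 0, 0, 1, 3.56, -3.43, -0.4, 0, 0, 0, 1, 3.56, -3.43, -0.4, 0, 0, 0, 1, 3.56, -3.43, -0.4, 0, 0, 0, 1, 3.56, -3.43, -0.4, 0, 0, 0, 1, 3.56, -3.43, -0.4, 0, 0, 0, 1, 3.56, -3.43, -0.4, 0, 0, 0, 1, 3.56, -3.43, -0.4, 0, 0, 0, 1, 3.56, -3.43, -0.4, 0, 0, 0, 1, 3.56, -3.43, -0.4, 0, 0, 0, 1, 3.56, -3.43, -0.4, 0, 0, 0, 1, 0, 0, 0, 0, 0, -0.18, 1, 0, 0, 0, 0, 0, -0.18, 1, 0, 0, 0, 0, 0, 0]
}}

```text
time: 2.1
position: [504.8, -25.6, 282.9]
eef_rot: [-2.938, -1.111, 0.002]
wrist_force: [0.9, -0.6, -0.1]
opening: 1.002
finger_force: 0.0
```

```bash
python3 - <<'E'
from h import *
s=sense();print(s["qpos"].round(3),s["position"],s["eef_rot"])
E
```

```text
[ 0.198  0.349 -0.264  1.749  0.102  1.058 -0.949] [504.80552996 -25.59837571 282.8635546 ] [-2.93804634e+00 -1.11052964e+00  1.56757139e-03]
```

>>> {"name": "jog_arm", "arguments": {
  "series": [1, 0, 0, 0, 0, 0, -0.18, 1, 0, 0, 0, 0, 0, -0.18, 1, 0, 0, 0, 0, 0, -0.18, 1, 0, 0, 0, 0, 0, -0.18, 1, 0, 0, 0, 0, 0, -0.18, 1, 0, 0, 0, 0, 0, -0.18, 1, 0, 0, 0, 0, 0, -0.18, 1, 0, 0, 0, 0, 0, -0.18, 1, 0, 0, 0, 0, 0, -0.18, 1, 0, 0, 0, 0, 0, -0.18, 1, 0, 0, 0, 0, 0, -0.18, 1, 0, 0, 0, 0, 0, -0.18, 1, 0, 0, 0, 0, 0, -0.18, 1, 0, 0, 0, 0, 0, -0.18, 1, 0, 0, 0, 0, 0, -0.18, 1, 0, 0, 0, 0, 0, -0.18, 1, 0, 0, 0, 0, 0, -0.18, 1, 0, 0, 0, 0, 0, -0.18, 1, 0, 0, 0, 0, 0, -0.18, 1, 0, 0, 0, 0, 0, 0]
}}

```text
time: 4.6
position: [504.9, -26.0, 282.8]
eef_rot: [1.503, -2.758, -0.002]
wrist_force: [-0.5, 0.3, -0.3]
opening: 0.996
finger_force: 0.0
```

```bash
python3 - <<'E'
from h import *
import cv2
s=sense();print(s["qpos"].round(3),s["position"],s["eef_rot"],s["ft_torque"])
p,d=snapshot("side");cv2.imwrite("pics/s1.png",cv2.resize(p[130:310,220:400],None,fx=3.3,fy=3.3))
E
```

```text
[ 0.726  0.545 -1.129  1.734  0.524  1.206  2.024] [504.93188089 -26.03200981 282.76432822] [ 1.50316479e+00 -2.75765791e+00 -1.65677129e-03] [0.0319268  0.06482303 0.01621105]
```

View pics/s1.png

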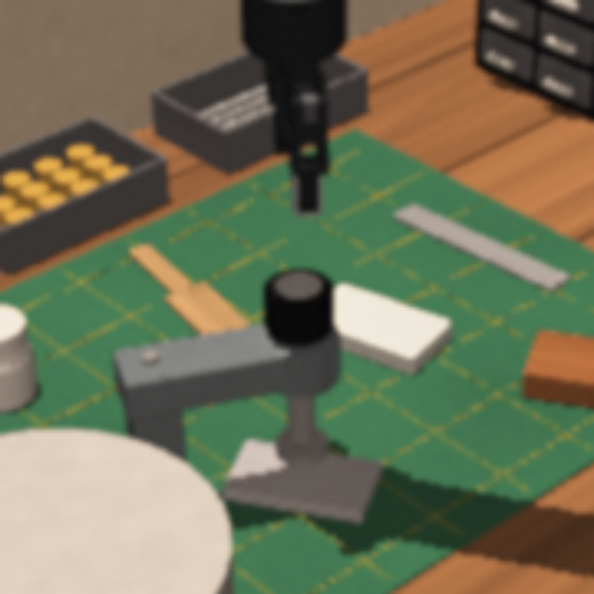

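The gripper hangs directly above the knob with the fingers edge-on at crop (308,213), and the knob is below at (300,285). The approach is clear.

>>> {"name": "jog_arm", "arguments": {
  "series": [1, 0, 0, 3, 0, 0, 0, 1, 0, 0, 3, 0, 0, 0, 1, 0, 0, 2.5, 0, 0, 0, 1, 0, 0, 2, 0, 0, 0, 1, 0, 0, 1.1, 0, 0, 0, 1, 0, 0, 0, 0, 0, 0, 1, 0, 0, 0, 0, 0, 0]
}}

```text
time: 5.52
position: [505.8, -25.3, 168.2]
eef_rot: [-1.509, 2.754, -0.001]
wrist_force: [0.3, 0.5, -0.1]
opening: 1.002
finger_force: 0.0
```

>>> {"name": "jog_arm", "arguments": {
  "series": [0, 0, 0, 0, 0, 0, 0, 0, 0, 0, 0, 0, 0, 0, 0, 0, 0, 0, 0, 0, 0, 0, 0, 0, 0, 0, 0, 0, 0, 0, 0, 0, 0, 0, 0, 0, 0, 0, 0, 0, 0, 0, 0, 0, 0, 0, 0, 0, 0, 0, 0, 0, 0, 0, 0, 0],
  "squeeze": 25
}}

```text
time: 6.52
position: [504.6, -25.0, 168.0]
eef_rot: [1.511, -2.754, -0.0]
wrist_force: [-4.0, 0.3, 6.6]
opening: 0.604
finger_force: 27.0
```

```bash
python3 - <<'E'
from h import *
s=sense();print(s)
E
```

```text
{'time': 6.525, 'qpos': array([ 0.64100598,  0.66633228, -1.01268659,  1.8975485 ,  0.68631813,
        0.97407747,  1.88407844]), 'qd': array([ 1.97210417e-03, -1.25101954e-05,  7.25145407e-04, -4.13295789e-04,
        4.84219191e-04,  5.56480680e-04, -3.51254022e-04]), 'joint_torque': array([ 1.60016203e-01, -3.38534117e+01, -8.15590203e+00, -1.25838974e+01,
        5.93098216e-01, -6.22427501e-01,  9.45625885e-03]), 'position': array([504.59883372, -24.97708368, 167.99136164]), 'eef_rot': array([ 1.51091886e+00, -2.75377527e+00, -4.66893293e-04]), 'wrist_force': array([-4.02242812,  0.32877497,  6.61651083]), 'ft_torque': array([ 0.06895201,  0.60547957, -0.02237473]), 'finger_force': 26.992664337158203, 'opening': 0.6044944350193515}
```

```bash
cat > t.py <<'E'
from h import *
a=[]
for i in range(6):
    p,d=snapshot("side");s=sense();a.append([s["ft_torque"][2],s["joint_torque"][6]])
np.save("last.npy",p);a=np.array(a)
print(s["time"],a.mean(0).round(4),a.std(0).round(4),"F",s["wrist_force"].round(1),"q",s["qpos"].round(2),s["eef_rot"].round(3),s["position"].round(1))
E
python3 t.py
```

```text
6.825 [-0.0058  0.0094] [0.0356 0.    ] F [-3.3  0.5  6.1] q [ 0.64  0.67 -1.01  1.9   0.69  0.97  1.88] [ 1.511e+00 -2.754e+00 -1.000e-03] [504.6 -25.  168. ]
```

>>> {"name": "jog_arm", "arguments": {
  "series": [0, 0, 0, 0, 0, 0, 0.131, 0, 0, 0, 0, 0, 0, 0.131, 0, 0, 0, 0, 0, 0, 0.131, 0, 0, 0, 0, 0, 0, 0, 0, 0, 0, 0, 0, 0, 0]
}}

```text
time: 7.45
position: [504.5, -24.9, 168.0]
eef_rot: [0.947, -2.994, -0.001]
wrist_force: [-4.3, 1.8, 8.4]
opening: 0.599
finger_force: 27.1
```

```bash
python3 t.py
```

```text
7.75 [-0.1346  0.1111] [0.01   0.0002] F [-4.2  1.2  6.5] q [ 0.59  0.62 -0.91  1.9   0.61  0.93  1.57] [ 9.470e-01 -2.995e+00 -1.000e-03] [504.5 -24.9 168. ]
```

>>> {"name": "jog_arm", "arguments": {
  "series": [0, 0, 0, 0, 0, 0, 0.1745, 0, 0, 0, 0, 0, 0, 0.1745, 0, 0, 0, 0, 0, 0, 0.1745, 0, 0, 0, 0, 0, 0, 0, 0, 0, 0, 0, 0, 0, 0]
}}

```text
time: 8.38
position: [504.4, -24.7, 168.0]
eef_rot: [0.143, -3.137, -0.0]
wrist_force: [-4.8, 2.1, 7.9]
opening: 0.601
finger_force: 27.2
```

```bash
python3 t.py
```

```text
8.675 [-0.1158  0.1114] [0.0202 0.0004] F [-4.4  1.9  9.5] q [ 0.51  0.58 -0.76  1.9   0.51  0.87  1.15] [ 1.430e-01 -3.137e+00 -1.000e-03] [504.4 -24.7 168. ]
```

Two free clicks so far. Continuing.

>>> {"name": "jog_arm", "arguments": {
  "series": [0, 0, 0, 0, 0, 0, 0.1745, 0, 0, 0, 0, 0, 0, 0.1745, 0, 0, 0, 0, 0, 0, 0.1745, 0, 0, 0, 0, 0, 0, 0, 0, 0, 0, 0, 0, 0, 0]
}}

```text
time: 9.3
position: [504.4, -24.4, 168.0]
eef_rot: [-0.673, -3.067, -0.0]
wrist_force: [-4.8, 2.3, 8.4]
opening: 0.603
finger_force: 27.1
```

```bash
python3 t.py
```

```text
9.6 [-0.1036  0.1111] [0.0318 0.0007] F [-4.5  2.2  8.6] q [ 0.42  0.54 -0.62  1.9   0.41  0.83  0.73] [-6.740e-01 -3.067e+00 -1.000e-03] [504.5 -24.5 168. ]
```

>>> {"name": "jog_arm", "arguments": {
  "series": [0, 0, 0, 0, 0, 0, 0.1745, 0, 0, 0, 0, 0, 0, 0.1745, 0, 0, 0, 0, 0, 0, 0.1745, 0, 0, 0, 0, 0, 0, 0, 0, 0, 0, 0, 0, 0, 0]
}}

```text
time: 10.22
position: [504.6, -24.3, 167.9]
eef_rot: [-1.444, -2.789, -0.0]
wrist_force: [-4.4, 1.1, 7.7]
opening: 0.602
finger_force: 27.1
```

```bash
python3 t.py
```

```text
10.525 [-0.1115  0.1087] [0.0083 0.0014] F [-4.2  2.1  7.4] q [ 0.32  0.51 -0.47  1.91  0.31  0.8   0.3 ] [-1.444e+00 -2.789e+00 -1.000e-03] [504.6 -24.3 168. ]
```

```bash
python3 - <<'E'
import numpy as np,cv2
a=cv2.imread("pics/side0.png");b=np.load("last.npy")
f=lambda p:cv2.resize(p[235:295,275:345],None,fx=5.5,fy=5.5,interpolation=cv2.INTER_CUBIC)
cv2.imwrite("pics/cmp.png",np.hstack([f(a),f(b)]))
E
```

```text
(no output)
```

View pics/cmp.png

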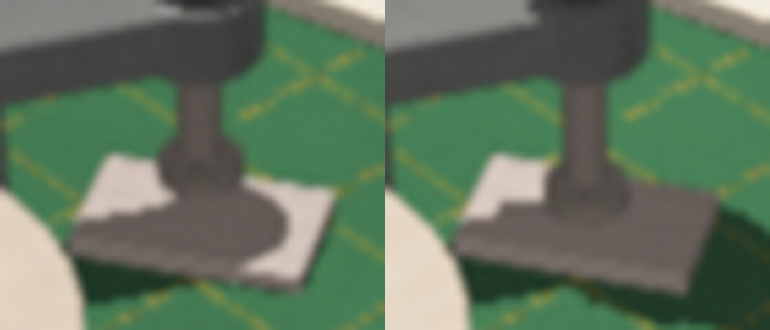

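The comparison shows the foot's lower rim dropping from about y=195 to y=222 in the crop, roughly 14 mm. So the knob is turning with the gripper, and the foot is now close above the slab.

>>> {"name": "jog_arm", "arguments": {
  "series": [0, 0, 0, 0, 0, 0, 0.1745, 0, 0, 0, 0, 0, 0, 0.1745, 0, 0, 0, 0, 0, 0, 0.1745, 0, 0, 0, 0, 0, 0, 0, 0, 0, 0, 0, 0, 0, 0]
}}

```text
time: 11.15
position: [504.8, -24.2, 167.9]
eef_rot: [-2.116, -2.32, -0.0]
wrist_force: [-4.2, 2.9, 7.4]
opening: 0.603
finger_force: 27.1
```

```bash
python3 t.py
```

```text
11.45 [-0.1256  0.1086] [0.0228 0.0015] F [-4.7  1.6  7.4] q [ 0.23  0.49 -0.32  1.91  0.21  0.78 -0.12] [-2.116e+00 -2.320e+00 -1.000e-03] [504.8 -24.2 167.9]
```

>>> {"name": "jog_arm", "arguments": {
  "series": [0, 0, 0, 0, 0, 0, 0.1745, 0, 0, 0, 0, 0, 0, 0.1745, 0, 0, 0, 0, 0, 0, 0.1745, 0, 0, 0, 0, 0, 0, 0, 0, 0, 0, 0, 0, 0, 0]
}}

```text
time: 12.08
position: [505.0, -24.3, 168.0]
eef_rot: [-2.645, -1.694, -0.0]
wrist_force: [-2.6, 2.1, 6.4]
opening: 0.603
finger_force: 27.1
```

```bash
python3 t.py
```

```text
12.375 [-0.1032  0.1102] [0.0322 0.0013] F [-4.1  3.3  7.2] q [ 0.12  0.48 -0.17  1.91  0.11  0.76 -0.54] [-2.644e+00 -1.694e+00 -1.000e-03] [505.  -24.2 168. ]
```

>>> {"name": "jog_arm", "arguments": {
  "series": [0, 0, 0, 0, 0, 0, 0.1745, 0, 0, 0, 0, 0, 0, 0.1745, 0, 0, 0, 0, 0, 0, 0.1745, 0, 0, 0, 0, 0, 0, 0, 0, 0, 0, 0, 0, 0, 0]
}}

```text
time: 13.0
position: [505.2, -24.4, 168.0]
eef_rot: [-2.993, -0.952, -0.0]
wrist_force: [-3.1, 2.4, 7.4]
opening: 0.605
finger_force: 27.2
```

```bash
python3 t.py
```

```text
13.3 [-0.1033  0.1115] [0.0216 0.0008] F [-3.   2.6  6.3] q [ 0.02  0.47 -0.02  1.91  0.01  0.75 -0.96] [-2.993 -0.952 -0.   ] [505.2 -24.4 167.9]
```

```bash
python3 - <<'E'
import numpy as np,cv2
b=np.load("last.npy")
f=lambda p:cv2.resize(p[215:295,265:355],None,fx=7,fy=7,interpolation=cv2.INTER_CUBIC)
cv2.imwrite("pics/cmp2.png",f(b))
E
```

```text
(no output)
```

View pics/cmp2.png

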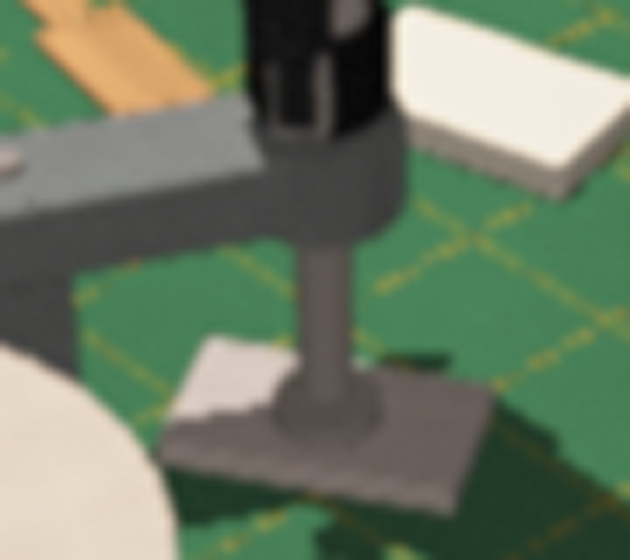

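In the crop the foot's lower rim is at (328,443). That puts the foot face near z≈18, a couple of millimetres above the thin slab. This matches free turning so far, and the next click should make contact.

>>> {"name": "jog_arm", "arguments": {
  "series": [0, 0, 0, 0, 0, 0, 0.1745, 0, 0, 0, 0, 0, 0, 0.1309, 0, 0, 0, 0, 0, 0, 0.1309, 0, 0, 0, 0, 0, 0, 0, 0, 0, 0, 0, 0, 0, 0]
}}

```text
time: 13.92
position: [505.2, -24.6, 168.0]
eef_rot: [-3.128, -0.283, 0.0]
wrist_force: [-2.1, 2.0, 7.6]
opening: 0.599
finger_force: 27.2
```

```bash
python3 t.py
```

```text
14.225 [ 0.0273 -0.0155] [0.0199 0.0006] F [-2.9  2.4  7.2] q [-0.07  0.47  0.1   1.92 -0.07  0.75 -1.31] [-3.128 -0.283  0.   ] [505.3 -24.6 168. ]
```

Now the torque is resisting. One small step will confirm contact.

>>> {"name": "jog_arm", "arguments": {
  "series": [0, 0, 0, 0, 0, 0, 0.0873, 0, 0, 0, 0, 0, 0, 0, 0, 0, 0, 0, 0, 0, 0]
}}

```text
time: 14.6
position: [505.2, -24.6, 167.9]
eef_rot: [-3.137, -0.146, 0.0]
wrist_force: [-2.7, 2.4, 8.0]
opening: 0.604
finger_force: 27.2
```

```bash
python3 t.py
```

```text
14.9 [ 0.0218 -0.0267] [0.0133 0.0002] F [-3.1  2.1  7.5] q [-0.08  0.48  0.13  1.92 -0.09  0.75 -1.38] [-3.137 -0.146  0.   ] [505.3 -24.6 168. ]
```

Contact confirmed: at 0.75 of a click it resists, where a free click pulls on. The last free stop is number 7, so I turn back 3.75 clicks to stop 4.

>>> {"name": "jog_arm", "arguments": {
  "series": [0, 0, 0, 0, 0, 0, -0.163, 0, 0, 0, 0, 0, 0, -0.163, 0, 0, 0, 0, 0, 0, -0.163, 0, 0, 0, 0, 0, 0, -0.163, 0, 0, 0, 0, 0, 0, -0.163, 0, 0, 0, 0, 0, 0, -0.163, 0, 0, 0, 0, 0, 0, -0.163, 0, 0, 0, 0, 0, 0, -0.163, 0, 0, 0, 0, 0, 0, -0.163, 0, 0, 0, 0, 0, 0, -0.163, 0, 0, 0, 0, 0, 0, -0.163, 0, 0, 0, 0, 0, 0, -0.163, 0, 0, 0, 0, 0, 0, 0, 0, 0, 0, 0, 0, 0, 0]
}}

```text
time: 16.65
position: [504.7, -24.3, 168.0]
eef_rot: [-1.632, -2.683, -0.001]
wrist_force: [-3.5, 2.5, 7.9]
opening: 0.603
finger_force: 27.4
```

```bash
python3 t.py
```

```text
16.95 [ 0.006  -0.0039] [0.0321 0.0014] F [-3.5  1.6  8.3] q [ 0.3   0.5  -0.43  1.91  0.29  0.79  0.19] [-1.632 -2.683 -0.   ] [504.6 -24.3 168. ]
```

Tool is at exactly 4.0 clicks with no torque. Releasing and lifting.

>>> {"name": "jog_arm", "arguments": {
  "series": [1, 0, 0, 0, 0, 0, 0, 1, 0, 0, 0, 0, 0, 0, 1, 0, 0, 0, 0, 0, 0, 1, 0, 0, 0, 0, 0, 0, 1, 0, 0, 0, 0, 0, 0, 1, 0, 0, 0, 0, 0, 0, 1, 0, 0, -2, 0, 0, 0, 1, 0, 0, -3, 0, 0, 0, 1, 0, 0, -3, 0, 0, 0, 1, 0, 0, -3, 0, 0, 0, 1, 0, 0, 0, 0, 0, 0, 1, 0, 0, 0, 0, 0, 0]
}}

```text
time: 18.45
position: [504.5, -25.7, 276.6]
eef_rot: [-1.639, -2.679, 0.001]
wrist_force: [0.3, -0.1, -0.4]
opening: 0.997
finger_force: 0.0
```

```bash
python3 t.py; python3 - <<'E'
import numpy as np,cv2
b=np.load("last.npy");cv2.imwrite("pics/end.png",cv2.resize(b[130:310,230:400],None,fx=3.3,fy=3.3,interpolation=cv2.INTER_CUBIC))
E
```

```text
18.75 [ 0.0185 -0.0004] [0.0204 0.0001] F [ 0.1 -0.5 -0.2] q [ 0.35  0.38 -0.48  1.75  0.19  1.06  0.27] [-1.639e+00 -2.678e+00  1.000e-03] [504.8 -25.5 276.6]
```

View pics/end.png

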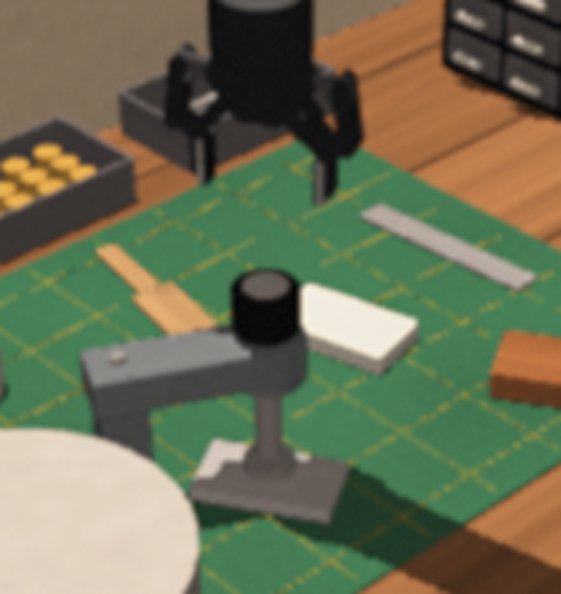

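The gripper is open above the knob at crop (265,290). The foot at (270,465) is clear above the slab, which hasn't moved, and nothing else is disturbed.

```bash
python3 -c "
from workcell import *
print(sign_off())"
```

```text
the job is handed in; nothing more can be done
None
```

The job is handed in: the foot met the slab about a third of a click past the 7th click from the start, I turned the knob back exactly three clicks from that stop and let go, and the slab and everything else in view stayed put (18.8 s of the 64 s used).

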